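Clear the coding jig into the counter display rack, keeping the order

TASK

The four containers in the aluminium coding jig have had their date codes; move them into the wooden display rack, one to a bay, in the same order from left to right (as seen from the robot) in which they stand in the jig now. Leave each standing upright on the floor of its bay, and do not tip any of them over on the way.

Things in the scene. Friction and masses are not known exactly. Their poses are not given: they have to be found in the camera images.
- tin: square steel tea tin, 50 x 50 mm, body 80 mm high, with a round steel lid 40 mm wide and 12 mm high on top (92 mm in all), about 0.14 kg. Origin: centre of the underside, z up, x and y square to its sides (turned by up to 0.12 rad from the rail's axes). Grip the flat sides at about 55 mm above its underside.
- jar: squat round amber glass jar, 56 mm wide, glass 58 mm high, with a paper label and a brass-coloured lid 52 mm wide; 77 mm in all; about 0.20 kg. Origin: centre of the underside, z up. Grip the glass at about 40 mm above its underside.
- tube: tall round brown cardboard canister with a pale label band, 52 mm wide (53 mm at the lid, the upper 20 mm), 110 mm high, the tallest of the four, about 0.12 kg. Origin: centre of the underside, z up. Grip it at about 65 mm above its underside.
- bottle: white plastic pill bottle of oblong section with round ends, 38 mm (its x) by 56 mm (its y), body 76 mm high, with a white cap 31 mm wide on top; 95 mm in all; about 0.12 kg. Origin: centre of the underside, z up (turned by up to 0.12 rad from the rail's axes, its narrow way across the row). Grip the 38 mm flat-to-flat at about 55 mm above its underside.
- nest_tin: black plastic nest clamped on the jig's rail, in which the square steel tin stands at the start. Fixed. All four look alike: 76 (x) x 78 (y) mm, floor 6 mm thick, rim 10 mm high round a recess of 62 x 64 mm; a small clamp knob at -x. Origin: centre of the underside, 20 mm above the table: the container stands at z = 26 mm, the rim ends at 36 mm. Axes as the rail's.
- nest_jar: black plastic nest clamped on the jig's rail, in which the amber jar stands at the start. Fixed. All four look alike: 76 (x) x 78 (y) mm, floor 6 mm thick, rim 10 mm high round a recess of 62 x 64 mm; a small clamp knob at -x. Origin: centre of the underside, 20 mm above the table: the container stands at z = 26 mm, the rim ends at 36 mm. Axes as the rail's.
- nest_tube: black plastic nest clamped on the jig's rail, in which the cardboard canister stands at the start. Fixed. All four look alike: 76 (x) x 78 (y) mm, floor 6 mm thick, rim 10 mm high round a recess of 62 x 64 mm; a small clamp knob at -x. Origin: centre of the underside, 20 mm above the table: the container stands at z = 26 mm, the rim ends at 36 mm. Axes as the rail's.
- nest_bottle: black plastic nest clamped on the jig's rail, in which the white bottle stands at the start. Fixed. All four look alike: 76 (x) x 78 (y) mm, floor 6 mm thick, rim 10 mm high round a recess of 62 x 64 mm; a small clamp knob at -x. Origin: centre of the underside, 20 mm above the table: the container stands at z = 26 mm, the rim ends at 36 mm. Axes as the rail's.
- jig_rail: coding jig: aluminium rail 40 mm wide, 378 mm long, top at z = 20 mm, on two flat feet. Fixed. Origin: under its middle, on the table. y runs along the row to the left as seen from the robot, x across it away from the robot, z up (turned by up to 0.35 rad from the world's axes). The four nests sit at y = +126, +42, -42 and -126 mm (left to right), in any order.
- display_rack: low wooden rack, 86 (x) x 347 (y) mm, fixed, empty at the start. Origin: centre of the underside, on the table; axes like the jig's (y along the row to the left, turned up to 0.35 rad). Four bays at y = +126, +42, -42, -126 mm (left to right), each 74 (x) x 79 (y) mm inside, floor at z = 8 mm; lips and dividers end at z = 20 mm, the end boards (8 mm thick, at y = +-170 mm) at 35 mm.
Mind the look-alikes: they are no part of the job. There is more than one size of the jar; the job needs the middle-sized.

How it is judged:
By the outcome, as a careful person would: the job done as asked, in the order asked, and still so for the second after the job is handed in, with the robot touching nothing.
It also fails if it takes over 115 s, if anything falls off the work surface, if the arm or the gripper's body presses on something with over 40 N, if the wrist force passes 120 N, or if a joint passes its speed limit or range.

ROBOT

A 6-joint arm with a two-finger parallel gripper is mounted at the origin on the work surface. World frame = base frame: x ahead of the robot, y to its left, z up, the work surface at z = 0. Lengths are in mm, angles in degrees, forces in N, time in s.
With the tool pointing down it reaches from about 300 to 850 mm from the base axis. Payload 4.2 kg.
Tool frame: the origin (TCP) lies at the centre of the arm's flange, where the gripper is bolted on; the fingertips stand 191 mm ahead of it and the grasp point (between the pads) lies 172 mm ahead of it; z points along the fingers, x is the direction in which the jaws open and shut, and the axes are right-handed (so a half turn about z gives the same grasp; the last joint's range is limited). The gripper opens to 91 mm and grips with 3 to 60 N. Pads are 32 mm wide; open, the fingers measure 118 mm over their backs; the gripper's body (76 mm by 178 mm) begins 60 mm behind the grasp point.
Start: joints at [-71.505, 18.312, 89.639, -0, 72.044, -1.146], TCP at [193.27, -541.544, 404.776] pointing down, gripper open.
Joint ranges: [-177.97, 177.97], [-48.28, 115.42], [12.27, 149.76], [-77.06, 257.06], [2.81, 150.46], [-146.56, 146.56]. Speed limits (degrees/s): [147.25, 147.25, 180, 180, 180, 180].

INTERFACE

Orientations are given as [roll, pitch, yaw] about the fixed x, y, z axes, in that order (R = Rz(yaw) Ry(pitch) Rx(roll)).
In Python, from workcell import telemetry, imaging, env gives the robot as it stands. The module is installed in compiled form; this text tells all that it offers.
- The arm moves only by the tool jog_arm, never from a script. Its argument "series" is a list of rows, each a list of 3 entries, a list of its own where there are three numbers: the shift along the world's x, y, z in mm, then the turn, a rotation vector about the world's x, y, z in rad, then the opening, from 0 (shut) to 1 (fully open). In form: [[[x, y, z], [ax, ay, az], jaw], ...]. A call has exactly 5 rows; each row is the pose to reach, as a shift and turn from the pose measured when the call began; what a row does not reach only later rows make up. A row lasts 1/12 s, in which the tool goes at most 41.7 mm and 7.16 degrees, less where a joint would pass 70% of its speed; a pose out of reach is approached as far as the arm can. A call with a gripper value outside its range is refused whole. The fingers move at their own pace and stop on an object; "squeeze" is the grip in N (left out, the last holds). Time passes only in rows, so rows that repeat a pose let the fingers close, or fill a call up. It gives the time, the measured TCP pose, the force and the opening at its end, in the units of the state.
- telemetry.state(): the state, without advancing time (a new reading comes with each control period).
- imaging.grab_frame(name): name is "scene" or "top"; returns a dict with "pixels" (480x640x3 uint8, red, green, blue), "fov_y" (degrees; the focal length in pixels is half the picture's height over the tangent of half this angle, whatever the lens; pixels are square), "cx", "cy" (the principal point, pixels), "R" (3x3) and "t" (3): a world point X has camera coordinates R X + t. Camera axes: x right, y down, z forward; pixel columns grow to the right and rows downward; lengths in mm; the calibration is good to about 2 mm. A picture is of the moment at which its call begins. There is no depth.
- env.job_done(): hands the job in, once; it reports no verdict.
The state is a dict: "time_s": time; "qpos": joint angles; "qvel": joint speeds; "effort": joint torques, N m; "ee_pos": TCP position; "ee_rot": TCP orientation; "force": force on the tool from outside, world axes, zero at the start; "torque": the same for the moment, N m; "gripper_width": finger opening in mm.
Only numpy, scipy, OpenCV 4.12 (cv2) and the standard library are available. Lean on these libraries where they do the work, as an engineer would, in place of code of your own. Each camera call takes 0.05 s, during which the arm holds its last target.

## Working session

There is one attempt and no reset: what is moved stays moved. The work goes in short steps, Python scripts to look and compute and a tool call to move; the robot and the scene stay as the last step left them, time stands still between calls to the robot, and variables do not carry over. Pictures are saved under pics/ and viewed, and the job is handed in when it is done.

Besides the shell and the picture viewer there is one more tool, called by a JSON object that holds its "op" and its "data". jog_arm: Moves the arm, as the interface text tells. Its arguments: {"type":"object","properties":{"series":{"type":"array"},"squeeze":{"type":"number"}},"required":["series"]}

```bash
mkdir -p pics; python3 - <<'E'
from workcell import telemetry, imaging, env
import cv2,pickle
s=telemetry.state();print(s)
for n in("scene","top"):
    f=imaging.grab_frame(n);pickle.dump(f,open(n+".pkl","wb"))
    cv2.imwrite(f"pics/{n}0.png",f["pixels"][:,:,::-1]);print(n,f["fov_y"],f["cx"],f["cy"],f["R"],f["t"])
E
```

```text
{'time_s': 0.0, 'qpos': array([-7.15054598e+01,  1.83496299e+01,  8.97076043e+01, -1.49043277e-03,
        7.20429793e+01, -1.14579939e+00]), 'qvel': array([ 0.02543105,  0.09102637,  0.10717295,  0.04958693,  0.15509266,
       -0.04351332]), 'effort': array([-6.01507036e-04, -4.12456083e+01, -2.31970614e+01,  7.27649429e-02,
        4.57339932e-02, -1.36368026e-04]), 'ee_pos': array([ 193.20713931, -541.37639261,  403.93202923]), 'ee_rot': array([-1.79999413e+02,  1.00221832e-01, -7.03591992e+01]), 'force': array([0.5033549 , 0.41152269, 0.02340799]), 'torque': array([ 0.01838268,  0.03247375, -0.02733823]), 'gripper_width': 91.14065371181958}
scene 50.14011405752505 312.9308575663458 235.10629693609968 [[ 0.30121878  0.95342596  0.01569018]
 [ 0.58352491 -0.17129113 -0.79382494]
 [-0.75416572  0.24827059 -0.6079439 ]] [-151.12874896 -272.48056826 1405.17128634]
top 48.56783090030792 314.0872961407291 243.48759707811962 [[ 0.00496331 -0.9999797   0.00399513]
 [-0.97484631 -0.00572871 -0.22280453]
 [ 0.2228229  -0.00278879 -0.97485495]] [ -18.72759426  537.80220628 1072.28930239]
```

View pics/scene0.png

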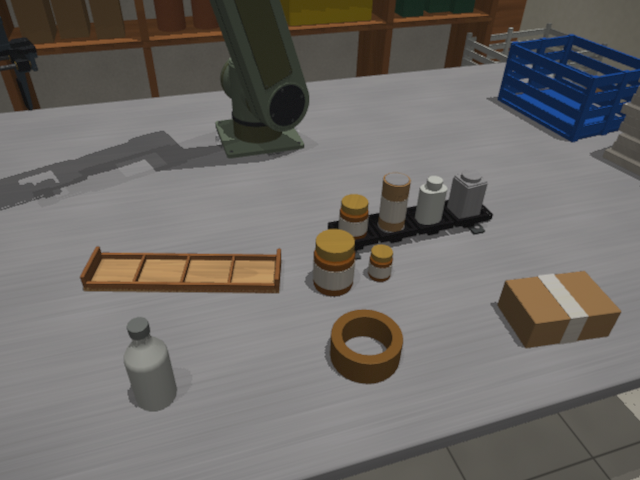

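View pics/top0.png

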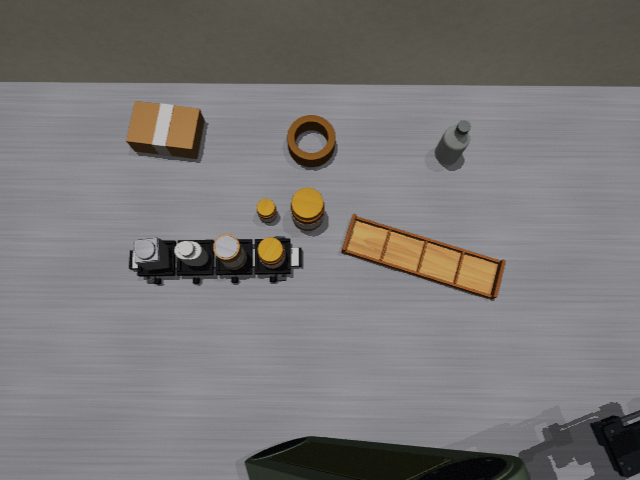

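The jig row, left to right in the top view, is tin (148,250), bottle (190,253), tube (229,250), jar (271,252). The look-alikes are a large jar (308,207) and a small jar (266,209), plus a grey bottle (453,143). The middle-sized jar is the one in the jig. Next I'll check close crops.

```bash
python3 - <<'E'
import pickle,cv2,numpy as np
t=pickle.load(open("top.pkl","rb"))["pixels"][:,:,::-1];s=pickle.load(open("scene.pkl","rb"))["pixels"][:,:,::-1]
def crop(im,x,y,w,h,k,n):
    c=cv2.resize(im[y:y+h,x:x+w],None,fx=k,fy=k,interpolation=cv2.INTER_CUBIC)
    for i in range(0,w,10):
        cv2.line(c,(i*k,0),(i*k,4 if i%50 else 12),(0,0,255),1)
        if i%20==0: cv2.putText(c,str(x+i),(i*k,22),0,.35,(0,0,255),1)
    for i in range(0,h,10):
        cv2.line(c,(0,i*k),(4,i*k),(0,0,255),1)
        if i%20==0: cv2.putText(c,str(y+i),(6,i*k+4),0,.35,(0,0,255),1)
    cv2.imwrite("pics/"+n,c)
crop(t,124,224,184,64,4,"c_top_jig.png")
crop(t,334,206,180,100,4,"c_top_rack.png")
crop(s,320,160,180,95,4,"c_sc_jig.png")
crop(s,76,240,214,60,3,"c_sc_rack.png")
E
```

```text
(no output)
```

View pics/c_top_jig.png

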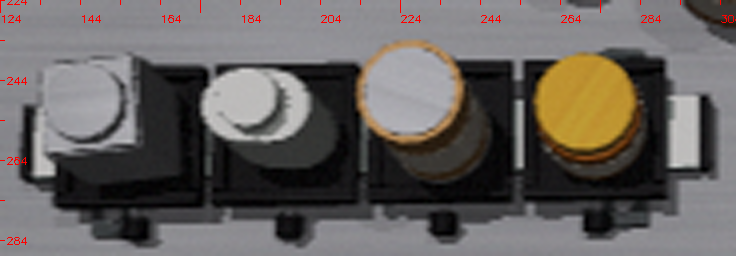

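View pics/c_top_rack.png

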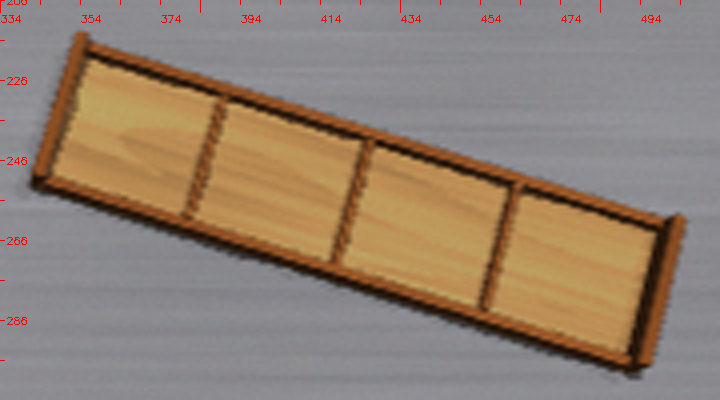

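View pics/c_sc_jig.png

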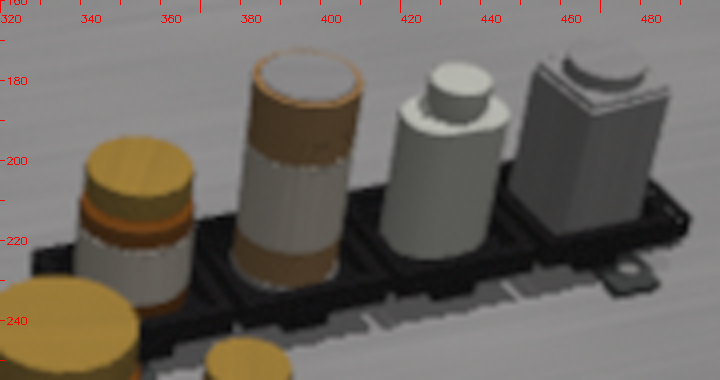

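View pics/c_sc_rack.png

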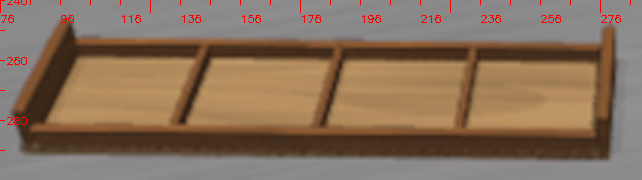

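```bash
cat > h.py <<'E'
import pickle,numpy as np
from scipy.optimize import least_squares
F={n:pickle.load(open(n+".pkl","rb")) for n in("top","scene")}
def proj(n,X,f=None):
    f=f or F[n];c=np.atleast_2d(X)@f["R"].T+f["t"];k=240/np.tan(np.radians(f["fov_y"]/2))
    return c[:,:2]/c[:,2:]*k+[f["cx"],f["cy"]]
def ray(n,uv,z,f=None):
    f=f or F[n];k=240/np.tan(np.radians(f["fov_y"]/2));R=f["R"];o=-R.T@f["t"]
    d=R.T@np.array([(uv[0]-f["cx"])/k,(uv[1]-f["cy"])/k,1]);return o+d*(z-o[2])/d[2]
def loc(p,L):
    c,s=np.cos(p[2]),np.sin(p[2]);L=np.atleast_2d(L).astype(float)
    return np.c_[p[0]+c*L[:,0]-s*L[:,1],p[1]+s*L[:,0]+c*L[:,1],L[:,2]]
def fit(obs,p0):
    # obs list (cam,u,v,lx,ly,lz)
    def r(p): return np.concatenate([(proj(o[0],loc(p,[o[3:]]))[0]-o[1:3]) for o in obs])
    s=least_squares(r,p0,loss="soft_l1");return s.x,r(s.x).reshape(-1,2).round(1)
E
python3 - <<'E'
from h import *
T=lambda a,b,ox,oy:(ox+a/4,oy+b/4)
rk=[(78,32,43,174,35),(33,178,-43,174,35),(685,218,43,-174,35),(650,366,-43,-174,35),
(224,97,40,84,20),(188,217,-40,84,20),(369,141,40,0,20),(335,264,-40,0,20),(517,186,40,-84,20),(484,310,-40,-84,20)]
obs=[("top",*T(a,b,334,206),x,y,z) for a,b,x,y,z in rk]
p,r=fit(obs,[550,-100,-.3]);print("rack top",p[:2].round(1),np.degrees(p[2]),r.tolist())
sc=[(69,22,-43,-174,35),(14,112,43,-174,35),(611,28,-43,174,35),(607,117,43,174,35),(205,45,-40,-84,20),(178,124,40,-84,20),(337,46,-40,0,20),(320,127,40,0,20),(472,50,-40,84,20),(462,129,40,84,20)]
ob2=[("scene",76+a/3,240+b/3,x,y,z) for a,b,x,y,z in sc]
p2,r=fit(ob2,p);print("rack scene",p2[:2].round(1),np.degrees(p2[2]),r.tolist())
p,r=fit(obs+ob2,p);print("rack both",p,r.tolist())
jg=[(665,60,38,-165,36),(666,203,-38,-165,36),(55,205,-38,165,36),(526,203,-38,-87,36),(207,67,38,87,36),(213,203,-38,81,36),(370,203,-38,-3,36),(360,203,-38,3,36)]
ob=[("top",*T(a,b,124,224),x,y,z) for a,b,x,y,z in jg]
q,r=fit(ob,[550,150,0]);print("jig",q[:2],np.degrees(q[2]),r.tolist())
for n,y in zip(("tin","bottle","tube","jar"),(126,42,-42,-126)): print(n,"nest",loc(q,[0,y,26]).round(1),"bay",loc(p,[0,y,8]).round(1))
S=lambda a,b:(320+a/4,160+b/4)
for n,z,t,s in(("tin",118,(84,102),(606,66)),("bottle",121,(240,98),(461,79)),("tube",136,(412,91),(307,76)),("jar",103,(585,102),(139,166))):
    print(n,ray("top",T(*t,124,224),z).round(1),ray("scene",S(*s),z).round(1))
c=np.array([ray("top",T(a,b,124,224),106) for a,b in((43,68),(134,55),(140,148),(47,155))]);print("tin corners",c.round(1).tolist(),c.mean(0))
for i in range(4):d=c[(i+1)%4]-c[i];print(np.linalg.norm(d),np.degrees(np.arctan2(d[1],d[0])))
# big jar etc
print("bigjar lid",ray("top",(308,201),100),"small",ray("top",(266,207),50))
E
```

```text
rack top [ 519.1 -253.6] -17.142931818687195 [[-1.2, -0.2], [-1.2, -0.4], [1.0, -0.2], [0.8, 0.5], [0.2, -1.6], [-0.6, 2.1], [0.5, -1.6], [-0.3, 1.7], [0.4, -1.7], [-0.2, 1.7]]
rack scene [ 524.7 -250.5] -17.22512982093371 [[-3.3, -0.9], [-1.4, 0.1], [2.6, -1.3], [1.8, 0.0], [0.8, -1.0], [-1.7, 1.7], [1.6, -0.9], [-1.1, 1.1], [1.3, -1.8], [-0.6, 0.8]]
rack both [ 5.21540306e+02 -2.52454725e+02 -3.03434743e-01] [[-1.5, -1.5], [-1.7, -1.8], [0.4, -1.0], [0.0, -0.3], [-0.2, -2.8], [-1.2, 0.8], [0.0, -2.6], [-0.9, 0.6], [-0.1, -2.6], [-0.9, 0.7], [-4.3, -1.9], [-2.5, -1.1], [1.2, -2.0], [0.2, -0.7], [-0.2, -1.9], [-3.0, 0.7], [0.4, -1.7], [-2.5, 0.1], [-0.0, -2.6], [-2.2, -0.1]]
jig [511.44890622 197.72567985] 0.8127796236809052 [[1.3, 0.7], [1.1, -0.7], [-0.1, 0.1], [-0.3, -0.3], [0.1, -0.1], [-0.3, 0.3], [-0.4, -0.0], [-0.7, 0.0]]
tin nest [[509.7 323.7  26. ]] bay [[ 559.2 -132.2    8. ]]
bottle nest [[510.9 239.7  26. ]] bay [[ 534.1 -212.4    8. ]]
tube nest [[512.  155.7  26. ]] bay [[ 509.  -292.5    8. ]]
jar nest [[513.2  71.7  26. ]] bay [[ 483.9 -372.7    8. ]]
tin [510.4 324.4 118. ] [522.4 322.  118. ]
bottle [512.3 245.4 121. ] [517.8 243.4 121. ]
tube [513.  156.9 136. ] [516.6 159.7 136. ]
jar [515.1  73.8 103. ] [520.4  75.2 103. ]
tin corners [[530.6, 350.5, 106.0], [537.7, 304.6, 106.0], [489.3, 298.2, 106.0], [485.5, 344.9, 106.0]] [510.76897571 324.56055788 106.        ]
46.46264939475806 -81.21461918376154
48.80381155751976 -172.4107845216147
46.889253351508934 94.73775088452979
45.50286067863913 7.112396358019287
bigjar lid [620.02823359  -2.51439315 100.        ] small [621.47133944  89.58296199  50.        ]
```

```bash
cat > ba.py <<'E'
from h import *
import sys
def projd(n,X,k1):
    f=F[n];c=np.atleast_2d(X)@f["R"].T+f["t"];k=240/np.tan(np.radians(f["fov_y"]/2))
    m=c[:,:2]/c[:,2:];m=m*(1+k1*(m**2).sum(1,keepdims=True));return m*k+[f["cx"],f["cy"]]
T=lambda a,b,ox,oy:(ox+a/4,oy+b/4)
rk=[(78,32,43,174,35),(33,178,-43,174,35),(685,218,43,-174,35),(650,366,-43,-174,35),
(224,97,37,84,20),(188,217,-37,84,20),(369,141,37,0,20),(335,264,-37,0,20),(517,186,37,-84,20),(484,310,-37,-84,20)]
sc=[(69,22,-43,-174,35),(14,112,43,-174,35),(611,28,-43,174,35),(607,117,43,174,35),(205,45,-37,-84,20),(178,124,37,-84,20),(337,46,-37,0,20),(320,127,37,0,20),(472,50,-37,84,20),(462,129,37,84,20)]
jg=[(665,60,38,-165,36),(666,203,-38,-165,36),(55,205,-38,165,36),(526,203,-38,-87,36),(207,67,38,87,36),(213,203,-38,81,36),(370,203,-38,-3,36),(360,203,-38,3,36)]
js=[(32,248,-38,-165,36),(690,220,38,165,36)]
R=[("top",*T(a,b,334,206),x,y,z) for a,b,x,y,z in rk]+[("scene",76+a/3,240+b/3,x,y,z) for a,b,x,y,z in sc]
J=[("top",*T(a,b,124,224),x,y,z) for a,b,x,y,z in jg]+[("scene",*T(a,b,320,160),x,y,z) for a,b,x,y,z in js]
C=[(118,(84,102),(606,66)),(121,(240,98),(461,79)),(136,(412,91),(307,76)),(103,(585,102),(139,166))]
def res(v):
    k={"top":v[0],"scene":v[1]};o=[]
    # small calibration error: world shift per cam (v[2:4] top, v[4:6] scene)
    sh={"top":np.array([v[2],v[3],0]),"scene":np.array([v[4],v[5],0])}
    for p,obs in((v[6:9],R),(v[9:12],J)):
        for q in obs:o.append(projd(q[0],loc(p,[q[3:]])+sh[q[0]],k[q[0]])[0]-q[1:3])
    for i,(z,t,s) in enumerate(C):
        X=np.array([[v[12+2*i],v[13+2*i],z]])
        o.append(projd("top",X+sh["top"],k["top"])[0]-T(*t,124,224));o.append(projd("scene",X+sh["scene"],k["scene"])[0]-T(*s,320,160))
    return np.r_[np.ravel(o),v[2:6]/1.5]
v0=np.r_[0,0,0,0,0,0,521,-252,-.3,511,198,.014,510,324,512,245,513,157,515,74]
s=least_squares(res,v0,loss="soft_l1",x_scale="jac");v=s.x
if __name__=="__main__":
    print("k",v[:2],"shift",v[2:6].round(1));print("rack",v[6:8].round(1),np.degrees(v[8]),"jig",v[9:11].round(1),np.degrees(v[11]))
    print(res(v)[:-4].reshape(-1,2).round(1).tolist())
    for i,(n,y) in enumerate(zip(("tin","bottle","tube","jar"),(126,42,-42,-126))): print(n,v[12+2*i:14+2*i].round(1),"nest",loc(v[9:12],[0,y,26])[0].round(1),"bay",loc(v[6:9],[0,y,8])[0].round(1))
E
python3 ba.py
```

```text
k [-0.05959102 -0.07382097] shift [-2.8 -1.   2.8  1. ]
rack [ 522.  -253.8] -17.17277456201675 jig [514.3 200.3] 0.8632004144942504
[[-0.6, -0.2], [-0.6, -0.4], [0.0, -0.4], [-0.1, 0.1], [0.3, -0.4], [0.3, 0.7], [0.4, -0.3], [0.3, 0.3], [-0.1, -0.5], [0.0, 0.2], [-1.7, -0.8], [0.9, -0.2], [1.4, -1.1], [0.6, 0.2], [0.5, 0.2], [-0.9, 0.4], [0.6, 0.3], [-1.4, -0.1], [0.0, -0.7], [-1.5, -0.2], [0.6, 0.6], [0.3, -0.8], [0.4, -0.0], [-0.9, -0.4], [-0.1, -0.1], [-0.5, 0.2], [-0.9, -0.1], [-1.2, -0.1], [-0.8, 0.1], [-3.8, 0.2], [0.1, -0.4], [-0.0, -1.4], [0.7, 0.3], [0.8, -0.1], [-0.1, 0.2], [-0.1, 0.6], [0.1, 0.1], [0.1, 0.0]]
tin [514.  327.3] nest [512.4 326.3  26. ] bay [ 559.2 -133.4    8. ]
bottle [514.4 245.9] nest [513.7 242.3  26. ] bay [ 534.4 -213.6    8. ]
tube [515.3 158.4] nest [514.9 158.3  26. ] bay [ 509.6 -293.9    8. ]
jar [517.7  74.5] nest [516.2  74.4  26. ] bay [ 484.8 -374.2    8. ]
```

```bash
python3 - <<'E'
from ba import *
import cv2
im=F["top"]["pixels"][:,:,::-1]
def pts(x,y,yaw,L): 
    return projd("top",loc([x,y,yaw],L)+[v[2],v[3],0],v[0])
a=np.linspace(0,2*np.pi,80)
obl=np.c_[19*np.cos(a),19*np.sin(a)+9*np.sign(np.sin(a)),0*a+102]
out=[]
for d in(-6,1,8):
    c=cv2.resize(im[224:284,134:214],None,fx=7,fy=7,interpolation=cv2.INTER_CUBIC)
    for P,col in((pts(*v[14:16],np.radians(d),obl),(0,0,255)),(pts(*v[12:14],np.radians(d),[[25,25,106],[25,-25,106],[-25,-25,106],[-25,25,106]]),(0,255,0))):
        cv2.polylines(c,[np.int32((P-[134,224]+.5)*7)],True,col,1)
    out.append(c[:280])
cv2.imwrite("pics/yaw.png",cv2.resize(np.vstack(out),None,fx=.7,fy=.7))
E
```

```text
(no output)
```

View pics/yaw.png

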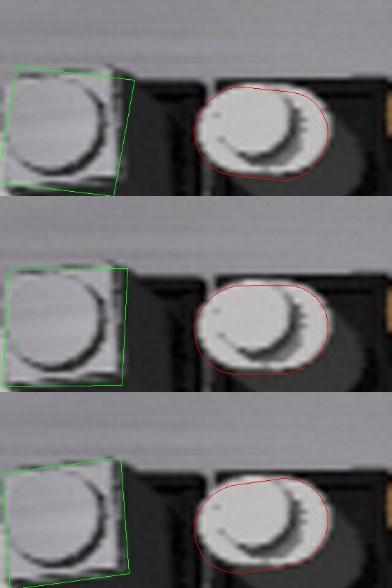

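{"op": "jog_arm", "data": {"series": [[[16,31,0],[0,0,0.062],1],[[32,62,0],[0,0,0.124],1],[[49,92,0],[0,0,0.186],1],[[65,123,0],[0,0,0.248],1],[[81,154,0],[0,0,0.31],1]], "squeeze": 20}}

```text
time_s: 0.52
ee_pos: [274.5, -385.9, 403.6]
ee_rot: [-180.0, 0.1, -52.5]
force: [-0.3, 0.3, -0.4]
gripper_width: 90.8
```

{"op": "jog_arm", "data": {"series": [[[16,31,0],[0,0,0.062],1],[[32,62,0],[0,0,0.124],1],[[49,92,0],[0,0,0.186],1],[[65,123,0],[0,0,0.248],1],[[81,154,0],[0,0,0.31],1]]}}

```text
time_s: 0.93
ee_pos: [355.8, -230.2, 403.4]
ee_rot: [-180.0, 0.2, -34.5]
force: [0.7, -0.6, 0.0]
gripper_width: 91.3
```

{"op": "jog_arm", "data": {"series": [[[16,31,0],[0,0,0.062],1],[[32,62,0],[0,0,0.124],1],[[49,92,0],[0,0,0.186],1],[[65,123,0],[0,0,0.248],1],[[81,154,0],[0,0,0.31],1]]}}

```text
time_s: 1.35
ee_pos: [437.1, -74.5, 403.2]
ee_rot: [-180.0, 0.2, -16.6]
force: [-0.1, -0.9, -0.9]
gripper_width: 91.4
```

{"op": "jog_arm", "data": {"series": [[[16,30,0],[0,0,0.061],1],[[32,60,0],[0,0,0.122],1],[[48,90,0],[0,0,0.183],1],[[65,120,0],[0,0,0.244],1],[[80,149,0],[0,0,0.305],1]]}}

```text
time_s: 1.77
ee_pos: [517.7, 76.3, 402.8]
ee_rot: [-180.0, 0.2, 1.1]
force: [0.6, 0.1, 0.3]
gripper_width: 90.8
```

{"op": "jog_arm", "data": {"series": [[[0,0,-18],[0,0,0],1],[[0,0,-36],[0,0,0],1],[[0,0,-54],[0,0,0],1],[[0,0,-68],[0,0,0],1],[[0,0,-68],[0,0,0],1]]}}

```text
time_s: 2.18
ee_pos: [516.6, 76.4, 331.6]
ee_rot: [180.0, 0.6, 1.1]
force: [0.1, -0.4, 0.6]
gripper_width: 91.2
```

```bash
cat > look.py <<'E'
import sys,cv2
from workcell import telemetry, imaging
n,x,y,w,h,k,out=sys.argv[1],*map(int,sys.argv[2:7]),sys.argv[7]
s=telemetry.state();print(s["time_s"],s["ee_pos"].round(1),s["ee_rot"].round(2),s["gripper_width"].round(1),s["force"].round(1))
im=imaging.grab_frame(n)["pixels"][:,:,::-1]
cv2.imwrite("pics/"+out,cv2.resize(im[y:y+h,x:x+w],None,fx=k,fy=k,interpolation=cv2.INTER_CUBIC))
E
python3 look.py scene 240 80 260 190 3 a1.png; python3 look.py top 124 150 200 150 4 a2.png
```

```text
Traceback (most recent call last):
  File "look.py", line 4, in <module>
    s=telemetry.state();print(s["time_s"],s["ee_pos"].round(1),s["ee_rot"].round(2),s["gripper_width"].round(1),s["force"].round(1))
                                                                                    ^^^^^^^^^^^^^^^^^^^^^^^^
AttributeError: 'float' object has no attribute 'round'
Traceback (most recent call last):
  File "look.py", line 4, in <module>
    s=telemetry.state();print(s["time_s"],s["ee_pos"].round(1),s["ee_rot"].round(2),s["gripper_width"].round(1),s["force"].round(1))
                                                                                    ^^^^^^^^^^^^^^^^^^^^^^^^
AttributeError: 'float' object has no attribute 'round'
```

```bash
sed -i 's/s\["gripper_width"\].round(1)/round(s["gripper_width"],1)/' look.py
python3 look.py scene 240 80 260 190 3 a1.png; python3 look.py top 124 150 200 150 4 a2.png
```

```text
2.1833 [516.6  76.4 331.6] [179.95   0.62   1.1 ] 91.2 [ 0.1 -0.4  0.6]
2.2333 [517.2  76.4 333.3] [179.98   0.45   1.09] 91.1 [ 0.5 -0.2  0.4]
```

View pics/a1.png

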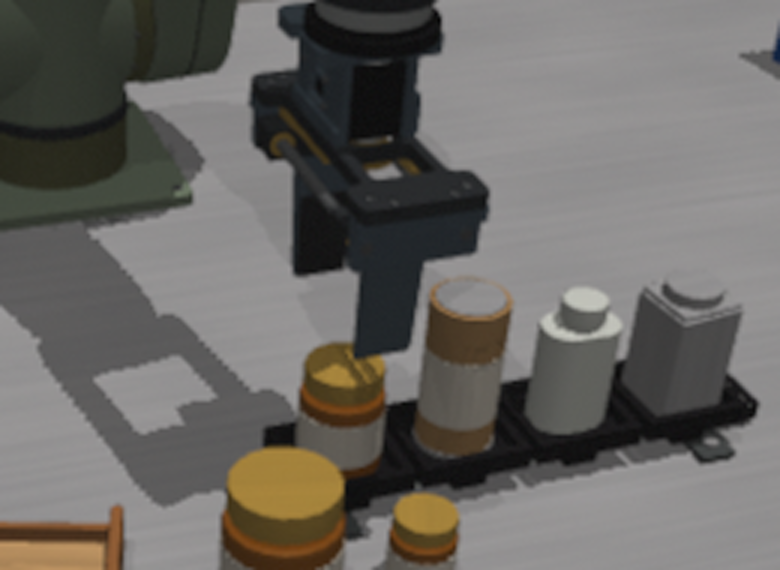

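View pics/a2.png

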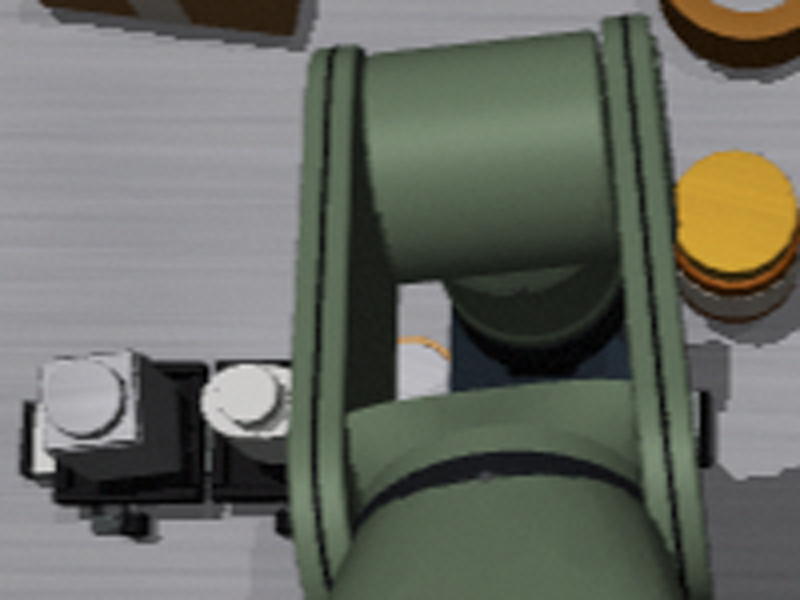

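```bash
python3 - <<'E'
from ba import *
for X in([517.2+45.5+13.5,76.4-16,142.3],[517.2+59,76.4+16,142.3]):
  print((projd("scene",np.array([X])+[v[4],v[5],0],v[1])-[240,80])*3)
E
```

```text
[[362.82071726 365.76076817]]
[[413.26939902 357.38700891]]
```

{"op": "jog_arm", "data": {"series": [[[0,-1,-20],[0,0,0],1],[[0,-1,-40],[0,0,0],1],[[0,-2,-60],[0,0,0],1],[[0,-2,-80],[0,0,0],1],[[0,-2,-94],[0,0,0],1]]}}

```text
time_s: 2.7
ee_pos: [517.9, 74.2, 240.4]
ee_rot: [-180.0, 0.2, 1.1]
force: [-0.0, -0.1, 0.8]
gripper_width: 90.9
```

```bash
python3 look.py scene 240 80 260 190 3 a3.png
```

```text
2.7 [517.9  74.2 240.4] [-180.      0.22    1.06] 90.9 [-0.  -0.1  0.8]
```

View pics/a3.png

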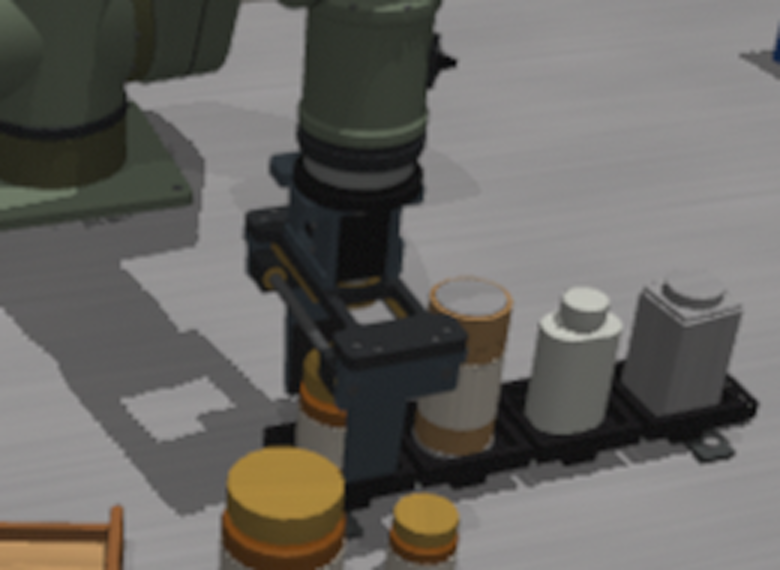

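{"op": "jog_arm", "data": {"series": [[[0,0,-2],[0,0,0],0.5],[[0,0,-2],[0,0,0],0.4],[[0,0,-2],[0,0,0],0.3],[[0,0,-2],[0,0,0],0.2],[[0,0,-2],[0,0,0],0.2]], "squeeze": 25}}

```text
time_s: 3.17
ee_pos: [517.5, 74.2, 237.3]
ee_rot: [180.0, 0.4, 1.1]
force: [-0.5, -0.1, -0.1]
gripper_width: 61.1
```

{"op": "jog_arm", "data": {"series": [[[0,0,0],[0,0,0],0.2],[[0,0,0],[0,0,0],0.2],[[0,0,0],[0,0,0],0.2],[[0,0,0],[0,0,0],0.2],[[0,0,0],[0,0,0],0.2]]}}

```text
time_s: 3.58
ee_pos: [517.5, 74.2, 237.6]
ee_rot: [180.0, 0.3, 1.1]
force: [-0.7, -0.2, 1.8]
gripper_width: 55.5
```

{"op": "jog_arm", "data": {"series": [[[0,0,8],[0,0,0],0.2],[[0,0,20],[0,0,0],0.2],[[0,0,40],[0,0,0],0.2],[[0,0,62],[0,0,0],0.2],[[0,0,84],[0,0,0],0.2]]}}

```text
time_s: 4.0
ee_pos: [517.3, 74.2, 322.5]
ee_rot: [180.0, 0.4, 1.1]
force: [0.8, -0.1, -1.5]
gripper_width: 55.8
```

{"op": "jog_arm", "data": {"series": [[[-1,-10,8],[0,0,-0.007],0.2],[[-2,-30,8],[0,0,-0.021],0.2],[[-4,-55,8],[0,0,-0.04],0.2],[[-6,-82,8],[0,0,-0.06],0.2],[[-8,-110,8],[0,0,-0.08],0.2]]}}

```text
time_s: 4.42
ee_pos: [508.5, -37.2, 330.1]
ee_rot: [180.0, 0.5, -3.5]
force: [1.0, -0.4, -2.0]
gripper_width: 55.4
```

{"op": "jog_arm", "data": {"series": [[[-2,-26,0],[0,0,-0.018],0.2],[[-4,-52,0],[0,0,-0.036],0.2],[[-6,-78,0],[0,0,-0.055],0.2],[[-8,-104,0],[0,0,-0.073],0.2],[[-10,-130,0],[0,0,-0.092],0.2]]}}

```text
time_s: 4.83
ee_pos: [497.6, -169.0, 329.6]
ee_rot: [180.0, 0.6, -8.9]
force: [-0.0, -0.7, -1.8]
gripper_width: 55.9
```

{"op": "jog_arm", "data": {"series": [[[-2,-26,0],[0,0,-0.018],0.2],[[-4,-52,0],[0,0,-0.036],0.2],[[-6,-78,0],[0,0,-0.055],0.2],[[-8,-104,0],[0,0,-0.073],0.2],[[-10,-130,0],[0,0,-0.092],0.2]]}}

```text
time_s: 5.25
ee_pos: [486.5, -300.7, 329.0]
ee_rot: [180.0, 0.6, -14.3]
force: [0.6, 0.7, -1.1]
gripper_width: 55.5
```

{"op": "jog_arm", "data": {"series": [[[0,-25,0],[0,-0.003,-0.017],0.2],[[-1,-48,0],[0,-0.006,-0.033],0.2],[[-1,-65,0],[0,-0.008,-0.045],0.2],[[-2,-73,0],[0,-0.008,-0.05],0.2],[[-2,-73,0],[0,-0.008,-0.05],0.2]]}}

```text
time_s: 5.67
ee_pos: [484.0, -375.1, 328.4]
ee_rot: [-179.9, 0.2, -17.2]
force: [0.5, 0.6, -2.1]
gripper_width: 55.7
```

```bash
python3 look.py scene 40 100 260 190 3 b1.png
```

```text
5.6667 [ 484.  -375.1  328.4] [-179.9     0.25  -17.23] 55.7 [ 0.5  0.6 -2.1]
```

View pics/b1.png

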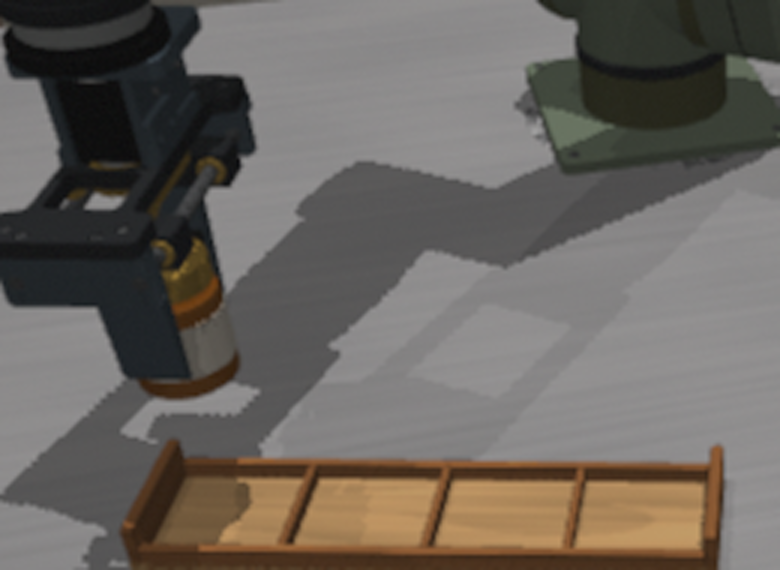

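{"op": "jog_arm", "data": {"series": [[[0,0,-20],[0,0,0],0.2],[[0,0,-45],[0,0,0],0.2],[[0,0,-68],[0,0,0],0.2],[[0,0,-85],[0,0,0],0.2],[[0,0,-90],[0,0,0],0.2]]}}

```text
time_s: 6.13
ee_pos: [483.5, -371.7, 235.6]
ee_rot: [-179.7, 0.6, -17.1]
force: [-1.1, 0.3, -1.7]
gripper_width: 55.8
```

```bash
python3 look.py scene 40 130 260 190 3 b2.png
```

```text
6.1333 [ 483.5 -371.7  235.6] [-179.68    0.63  -17.08] 55.8 [-1.1  0.3 -1.7]
```

View pics/b2.png

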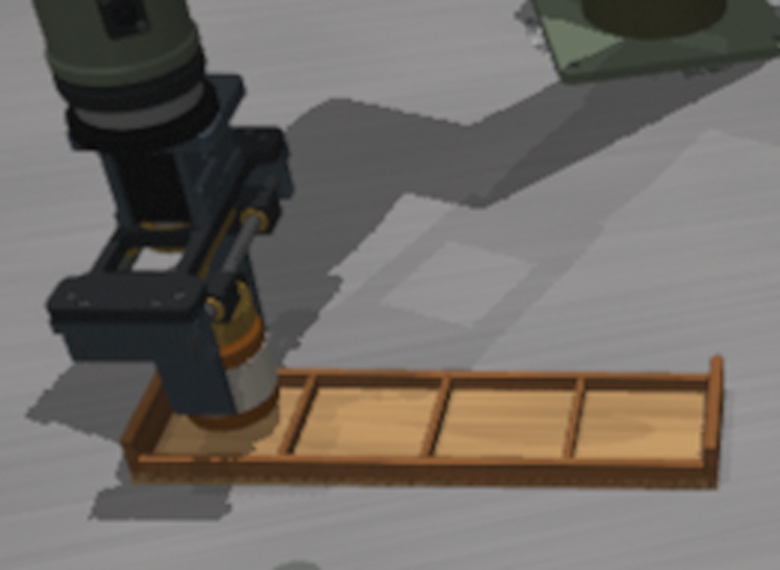

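{"op": "jog_arm", "data": {"series": [[[1,-2,-4],[0,-0.006,0],0.2],[[1,-2,-8],[0,-0.008,0],0.2],[[1,-2,-11],[0,-0.008,0],0.2],[[1,-2,-13],[0,-0.008,0],0.2],[[1,-2,-14],[0,-0.008,0],0.2]]}}

```text
time_s: 6.6
ee_pos: [484.8, -374.1, 222.4]
ee_rot: [-179.6, 0.1, -17.1]
force: [0.3, -0.1, -0.9]
gripper_width: 55.8
```

{"op": "jog_arm", "data": {"series": [[[0,0,-1],[0.004,0,0],0.2],[[0,0,-2],[0.006,0,0],0.2],[[0,0,-2.5],[0.006,0,0],0.2],[[0,0,-3],[0.006,0,0],0.2],[[0,0,-3],[0.006,0,0],0.2]]}}

```text
time_s: 7.02
ee_pos: [484.8, -374.1, 219.9]
ee_rot: [-179.3, 0.2, -17.1]
force: [-0.4, 1.7, 2.1]
gripper_width: 56.0
```

{"op": "jog_arm", "data": {"series": [[[0,0,0],[-0.006,0,0],0.65],[[0,0,0],[-0.006,0,0],0.7],[[0,0,0],[-0.006,0,0],0.8],[[0,0,0],[-0.006,0,0],0.9],[[0,0,0],[-0.006,0,0],0.9]]}}

```text
time_s: 7.43
ee_pos: [484.8, -374.2, 219.8]
ee_rot: [-179.6, 0.1, -17.1]
force: [0.2, 0.3, 0.6]
gripper_width: 80.5
```

{"op": "jog_arm", "data": {"series": [[[0,0,5],[0,0,0],1],[[0,0,15],[0,0,0],1],[[0,0,35],[0,0,0],1],[[0,0,65],[0,0,0],1],[[0,0,100],[0,0,0],1]]}}

```text
time_s: 7.85
ee_pos: [484.4, -373.9, 320.3]
ee_rot: [-179.5, 0.2, -17.1]
force: [0.2, -0.2, 0.1]
gripper_width: 91.3
```

```bash
python3 look.py scene 40 130 260 190 3 b3.png
```

```text
7.85 [ 484.4 -373.9  320.3] [-179.53    0.24  -17.1 ] 91.3 [ 0.2 -0.2  0.1]
```

View pics/b3.png

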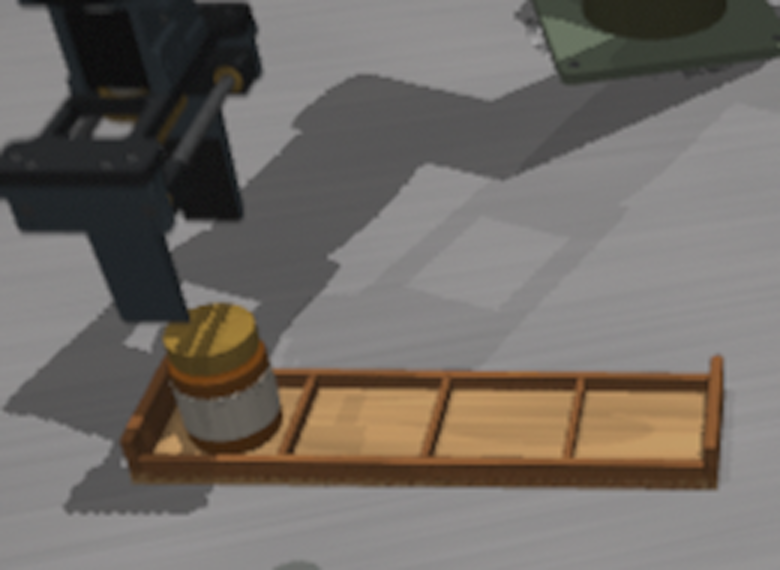

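{"op": "jog_arm", "data": {"series": [[[2,35,15],[-0.003,0,0.02],1],[[4,71,30],[-0.006,0,0.04],1],[[6,106,45],[-0.008,0,0.062],1],[[8,142,60],[-0.008,0,0.083],1],[[10,177,65],[-0.008,0,0.104],1]]}}

```text
time_s: 8.32
ee_pos: [496.0, -196.6, 397.6]
ee_rot: [179.6, -1.0, -11.1]
force: [-0.2, -0.3, -0.8]
gripper_width: 91.4
```

{"op": "jog_arm", "data": {"series": [[[2,35,0],[0,0,0.02],1],[[4,71,0],[0,0,0.04],1],[[6,106,0],[0,0,0.062],1],[[8,142,0],[0,0,0.083],1],[[10,177,0],[0,0,0.104],1]]}}

```text
time_s: 8.73
ee_pos: [505.5, -17.8, 398.7]
ee_rot: [179.7, -1.1, -5.1]
force: [0.9, -0.1, -0.4]
gripper_width: 90.9
```

{"op": "jog_arm", "data": {"series": [[[2,35,0],[0,0,0.02],1],[[4,71,0],[0,0,0.04],1],[[6,106,0],[0,0,0.062],1],[[8,142,0],[0,0,0.083],1],[[10,174,0],[0,0,0.104],1]]}}

```text
time_s: 9.15
ee_pos: [515.1, 158.2, 399.8]
ee_rot: [179.7, -1.2, 1.0]
force: [0.5, 0.2, -0.3]
gripper_width: 91.2
```

{"op": "jog_arm", "data": {"series": [[[0,0,0],[0,0.01,0],1],[[0,0,-10],[0,0.02,0],1],[[0,0,-20],[0,0.02,0],1],[[0,0,-30],[0,0.02,0],1],[[0,0,-30],[0,0.02,0],1]]}}

```text
time_s: 9.57
ee_pos: [514.3, 156.8, 367.0]
ee_rot: [179.6, 0.2, 0.9]
force: [-0.5, -0.2, 0.1]
gripper_width: 91.8
```

{"op": "jog_arm", "data": {"series": [[[0,0,-25],[0,0,0],1],[[0,0,-50],[0,0,0],1],[[0,0,-75],[0,0,0],1],[[0,0,-98],[0,0,0],1],[[0,0,-105],[0,0,0],1]]}}

```text
time_s: 9.98
ee_pos: [513.2, 155.3, 258.6]
ee_rot: [179.5, 0.6, 0.8]
force: [-0.9, -0.9, 0.4]
gripper_width: 91.3
```

{"op": "jog_arm", "data": {"series": [[[1,2,3],[0.008,-0.008,0],0.9],[[1,3,4],[0.008,-0.008,0],0.7],[[1,3,4],[0.008,-0.008,0],0.5],[[1,3,4],[0.008,-0.008,0],0.3],[[1,3,4],[0.008,-0.008,0],0.2]]}}

```text
time_s: 10.4
ee_pos: [514.5, 158.4, 264.0]
ee_rot: [180.0, -0.0, 0.8]
force: [0.2, -0.4, 0.3]
gripper_width: 60.4
```

{"op": "jog_arm", "data": {"series": [[[0,0,0],[0,0,0],0.2],[[0,0,0],[0,0,0],0.2],[[0,0,0],[0,0,0],0.2],[[0,0,0],[0,0,0],0.2],[[0,0,0],[0,0,0],0.2]]}}

```text
time_s: 10.82
ee_pos: [514.7, 158.5, 264.8]
ee_rot: [-180.0, -0.1, 0.8]
force: [-1.4, -0.3, 5.2]
gripper_width: 51.8
```

```bash
python3 look.py scene 240 80 260 190 3 c1.png
```

```text
10.8167 [514.7 158.5 264.8] [-1.7998e+02 -1.1000e-01  7.6000e-01] 51.8 [-1.4 -0.3  5.2]
```

View pics/c1.png

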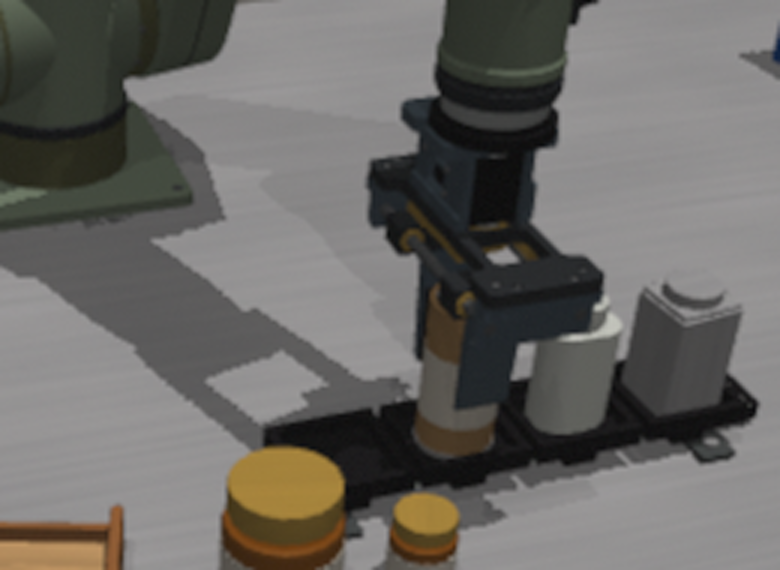

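{"op": "jog_arm", "data": {"series": [[[0,0,8],[0,0,0],0.2],[[0,0,20],[0,0,0],0.2],[[0,0,40],[0,0,0],0.2],[[0,0,62],[0,0,0],0.2],[[0,0,84],[0,0,0],0.2]]}}

```text
time_s: 11.28
ee_pos: [514.5, 158.4, 349.4]
ee_rot: [180.0, -0.0, 0.8]
force: [1.3, 0.5, -1.4]
gripper_width: 52.1
```

{"op": "jog_arm", "data": {"series": [[[0,-10,8],[0,0,-0.007],0.2],[[0,-30,8],[0,0,-0.021],0.2],[[0,-55,8],[0,0,-0.04],0.2],[[-1,-82,8],[0,0,-0.06],0.2],[[-1,-110,8],[0,0,-0.08],0.2]]}}

```text
time_s: 11.7
ee_pos: [512.7, 47.0, 356.8]
ee_rot: [180.0, 0.1, -3.8]
force: [0.4, 1.1, -1.1]
gripper_width: 52.4
```

{"op": "jog_arm", "data": {"series": [[[0,-26,0],[0,0,-0.018],0.2],[[0,-52,0],[0,0,-0.036],0.2],[[-1,-78,0],[0,0,-0.055],0.2],[[-1,-104,0],[0,0,-0.073],0.2],[[-1,-130,0],[0,0,-0.092],0.2]]}}

```text
time_s: 12.12
ee_pos: [511.0, -84.8, 356.2]
ee_rot: [179.9, 0.2, -9.2]
force: [0.4, -0.3, -0.7]
gripper_width: 52.3
```

{"op": "jog_arm", "data": {"series": [[[0,-26,0],[0,0,-0.018],0.2],[[0,-52,0],[0,0,-0.036],0.2],[[-1,-78,0],[0,0,-0.055],0.2],[[-1,-104,0],[0,0,-0.073],0.2],[[-1,-130,0],[0,0,-0.092],0.2]]}}

```text
time_s: 12.53
ee_pos: [509.0, -216.6, 355.5]
ee_rot: [179.9, 0.3, -14.5]
force: [-0.3, -0.3, -1.4]
gripper_width: 52.4
```

Remaining: (0,-77), yaw -0.046.

{"op": "jog_arm", "data": {"series": [[[0,-25,0],[0,0,-0.015],0.2],[[0,-50,0],[0,0,-0.03],0.2],[[0,-68,0],[0,-0.004,-0.042],0.2],[[1,-76,0],[0,-0.004,-0.046],0.2],[[1,-76,0],[0,-0.004,-0.046],0.2]]}}

```text
time_s: 12.95
ee_pos: [509.5, -294.3, 354.7]
ee_rot: [180.0, 0.1, -17.3]
force: [0.2, 0.9, -0.7]
gripper_width: 52.4
```

{"op": "jog_arm", "data": {"series": [[[0,0,-20],[0,0,0],0.2],[[0,0,-45],[0,0,0],0.2],[[0,0,-68],[0,0,0],0.2],[[0,0,-83],[0,0,0],0.2],[[0,0,-88],[0,0,0],0.2]]}}

```text
time_s: 13.37
ee_pos: [508.6, -292.6, 263.8]
ee_rot: [-179.9, 0.5, -17.3]
force: [-0.1, 0.3, -2.6]
gripper_width: 52.5
```

```bash
python3 look.py scene 40 130 260 190 3 c2.png
```

```text
13.3667 [ 508.6 -292.6  263.8] [-179.89    0.47  -17.26] 52.5 [-0.1  0.3 -2.6]
```

View pics/c2.png

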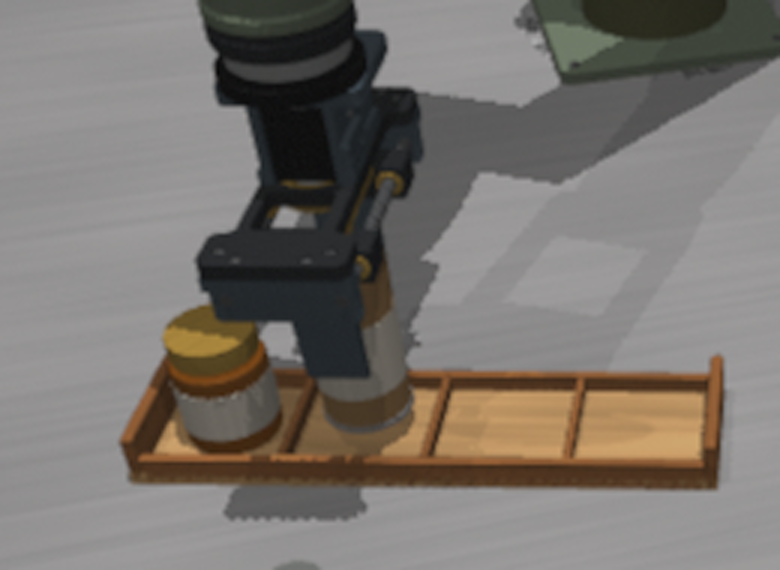

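The canister is over bay 3 (crop (365,420)), clear of the dividers. Another 17 mm down to the floor.

{"op": "jog_arm", "data": {"series": [[[1,-1,-4],[0,-0.006,0],0.2],[[1,-1,-8],[0,-0.008,0],0.2],[[1,-1,-11],[0,-0.008,0],0.2],[[1,-1,-13],[0,-0.008,0],0.2],[[1,-1,-14],[0,-0.008,0],0.2]]}}

```text
time_s: 13.83
ee_pos: [509.9, -293.8, 250.5]
ee_rot: [-179.8, -0.0, -17.3]
force: [-0.1, 0.2, -0.3]
gripper_width: 52.4
```

{"op": "jog_arm", "data": {"series": [[[0,0,-1],[0,0,0],0.2],[[0,0,-2],[0,0,0],0.2],[[0,0,-2.5],[0,0,0],0.2],[[0,0,-3],[0,0,0],0.2],[[0,0,-3],[0,0,0],0.2]]}}

```text
time_s: 14.25
ee_pos: [509.9, -293.9, 247.5]
ee_rot: [-179.8, -0.1, -17.3]
force: [0.4, -0.3, -0.1]
gripper_width: 52.1
```

{"op": "jog_arm", "data": {"series": [[[0,0,-0.5],[0,0,0],0.2],[[0,0,-1],[0,0,0],0.2],[[0,0,-1],[0,0,0],0.2],[[0,0,-1],[0,0,0],0.2],[[0,0,-1],[0,0,0],0.2]]}}

```text
time_s: 14.67
ee_pos: [509.9, -293.9, 246.9]
ee_rot: [-179.8, -0.1, -17.3]
force: [-1.4, -0.3, 3.3]
gripper_width: 52.1
```

{"op": "jog_arm", "data": {"series": [[[0,0,0],[0,0,0],0.62],[[0,0,0],[0,0,0],0.7],[[0,0,0],[0,0,0],0.8],[[0,0,0],[0,0,0],0.9],[[0,0,0],[0,0,0],0.9]]}}

```text
time_s: 15.08
ee_pos: [509.9, -293.9, 246.6]
ee_rot: [-179.8, -0.1, -17.3]
force: [-0.2, -0.2, 0.2]
gripper_width: 79.9
```

{"op": "jog_arm", "data": {"series": [[[0,0,5],[0,0,0],1],[[0,0,15],[0,0,0],1],[[0,0,40],[0,0,0],1],[[0,0,75],[0,0,0],1],[[0,0,110],[0,0,0],1]]}}

```text
time_s: 15.5
ee_pos: [509.7, -293.7, 358.2]
ee_rot: [-179.8, 0.0, -17.3]
force: [0.4, -0.5, 0.6]
gripper_width: 91.1
```

```bash
python3 look.py scene 40 130 260 190 3 c3.png
```

```text
15.5 [ 509.7 -293.7  358.2] [-1.7976e+02  1.0000e-02 -1.7270e+01] 91.1 [ 0.4 -0.5  0.6]
```

View pics/c3.png

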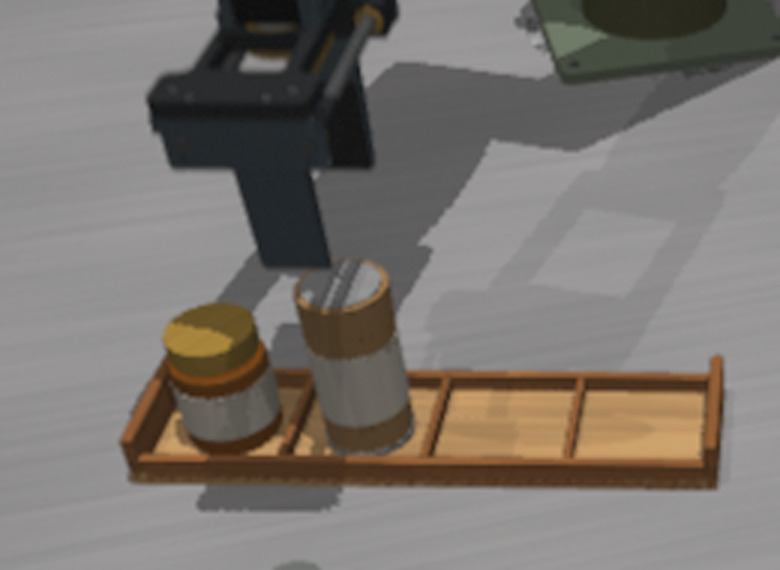

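{"op": "jog_arm", "data": {"series": [[[0,35,8],[0,0,0.015],1],[[1,71,15],[0,0,0.03],1],[[1,107,20],[0,0,0.047],1],[[1,143,20],[0,0,0.065],1],[[2,179,20],[0,0,0.083],1]]}}

```text
time_s: 15.97
ee_pos: [512.6, -114.1, 388.1]
ee_rot: [-180.0, -1.0, -12.5]
force: [0.8, 0.7, -0.6]
gripper_width: 91.4
```

{"op": "jog_arm", "data": {"series": [[[0,35,0],[0,0,0.015],1],[[1,71,0],[0,0,0.03],1],[[1,107,0],[0,0,0.047],1],[[1,143,0],[0,0,0.065],1],[[2,179,0],[0,0,0.083],1]]}}

```text
time_s: 16.38
ee_pos: [514.1, 66.6, 389.1]
ee_rot: [-179.9, -1.1, -7.7]
force: [1.0, 0.1, -0.3]
gripper_width: 91.0
```

{"op": "jog_arm", "data": {"series": [[[0,35,0],[0,0,0.015],1],[[1,71,0],[0,0,0.03],1],[[1,107,0],[0,0,0.047],1],[[1,143,0],[0,0,0.065],1],[[2,177,0],[0,0,0.083],1]]}}

```text
time_s: 16.8
ee_pos: [515.5, 245.6, 390.1]
ee_rot: [-179.9, -1.2, -2.9]
force: [1.1, 0.2, -0.3]
gripper_width: 91.0
```

{"op": "jog_arm", "data": {"series": [[[-1,0,0],[0,0.01,0],1],[[-1,0,-10],[0,0.02,0],1],[[-1,0,-20],[0,0.02,0],1],[[-1,0,-30],[0,0.02,0],1],[[-1,0,-30],[0,0.02,0],1]]}}

```text
time_s: 17.22
ee_pos: [513.9, 243.9, 357.3]
ee_rot: [179.9, 0.3, -3.0]
force: [0.1, 0.1, 0.4]
gripper_width: 91.1
```

{"op": "jog_arm", "data": {"series": [[[0,1,-25],[0,0,0],1],[[0,2,-50],[0,0,0],1],[[0,2,-75],[0,0,0],1],[[0,2,-95],[0,0,0],1],[[0,2,-101],[0,0,0],1]]}}

```text
time_s: 17.63
ee_pos: [513.0, 244.3, 253.0]
ee_rot: [179.7, 0.6, -3.1]
force: [-0.1, 0.1, -0.6]
gripper_width: 91.1
```

{"op": "jog_arm", "data": {"series": [[[1,0,0],[0.005,-0.008,0],0.9],[[1,0,0],[0.005,-0.008,0],0.7],[[1,0,0],[0.005,-0.008,0],0.5],[[1,0,0],[0.005,-0.008,0],0.3],[[1,0,0],[0.005,-0.008,0],0.2]], "squeeze": 20}}

```text
time_s: 18.05
ee_pos: [514.4, 244.4, 254.2]
ee_rot: [-179.9, 0.0, -3.1]
force: [-0.5, -0.8, 0.2]
gripper_width: 60.8
```

{"op": "jog_arm", "data": {"series": [[[0,0,0],[0,0,0],0.2],[[0,0,0],[0,0,0],0.1],[[0,0,0],[0,0,0],0.1],[[0,0,0],[0,0,0],0.1],[[0,0,0],[0,0,0],0.1]]}}

```text
time_s: 18.47
ee_pos: [514.4, 244.4, 254.6]
ee_rot: [-179.9, 0.0, -3.1]
force: [-0.3, 0.3, 3.6]
gripper_width: 38.0
```

{"op": "jog_arm", "data": {"series": [[[0,0,0],[0,0,0],0.1],[[0,0,0],[0,0,0],0.1],[[0,0,0],[0,0,0],0.1],[[0,0,0],[0,0,0],0.1],[[0,0,0],[0,0,0],0.1]]}}

```text
time_s: 18.88
ee_pos: [514.4, 244.5, 254.6]
ee_rot: [-179.9, 0.0, -3.1]
force: [-0.2, 0.1, 1.6]
gripper_width: 38.2
```

```bash
python3 look.py scene 300 80 260 190 3 d1.png
```

```text
18.8833 [514.4 244.5 254.6] [-1.7992e+02  1.0000e-02 -3.0600e+00] 38.2 [-0.2  0.1  1.6]
```

View pics/d1.png

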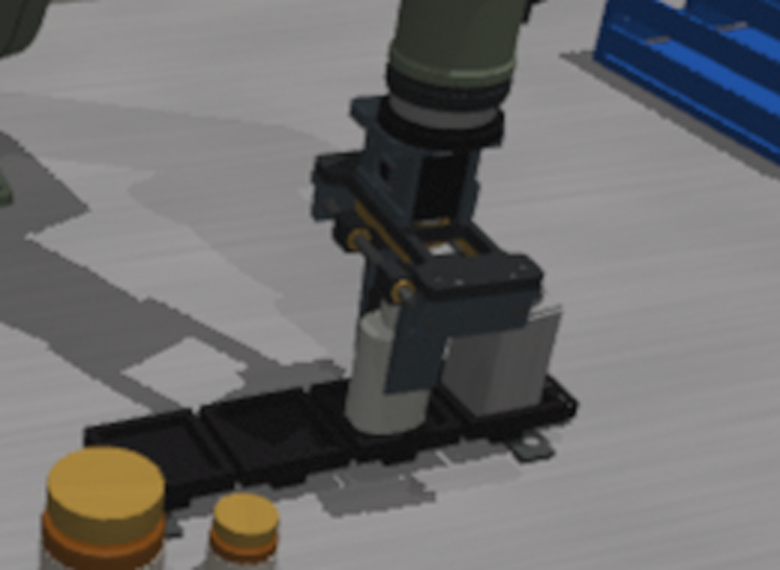

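{"op": "jog_arm", "data": {"series": [[[0,0,8],[0,0,0],0.1],[[0,0,20],[0,0,0],0.1],[[0,0,40],[0,0,0],0.1],[[0,0,62],[0,0,0],0.1],[[0,0,84],[0,0,0],0.1]]}}

```text
time_s: 19.35
ee_pos: [514.2, 244.3, 339.4]
ee_rot: [-179.9, 0.1, -3.1]
force: [-0.2, -0.4, -1.4]
gripper_width: 38.2
```

{"op": "jog_arm", "data": {"series": [[[0,-10,8],[0,0,-0.005],0.1],[[1,-30,8],[0,0,-0.016],0.1],[[2,-55,8],[0,0,-0.03],0.1],[[3,-82,8],[0,0,-0.045],0.1],[[5,-110,8],[0,0,-0.06],0.1]]}}

```text
time_s: 19.77
ee_pos: [518.5, 132.9, 346.9]
ee_rot: [-180.0, 0.1, -6.5]
force: [0.6, 0.0, -0.9]
gripper_width: 38.1
```

{"op": "jog_arm", "data": {"series": [[[1,-26,0],[0,0,-0.014],0.1],[[2,-52,0],[0,0,-0.028],0.1],[[4,-78,0],[0,0,-0.042],0.1],[[5,-104,0],[0,0,-0.056],0.1],[[6,-130,0],[0,0,-0.07],0.1]]}}

```text
time_s: 20.18
ee_pos: [523.8, 1.0, 346.4]
ee_rot: [180.0, 0.2, -10.6]
force: [0.5, 0.0, -2.3]
gripper_width: 38.1
```

{"op": "jog_arm", "data": {"series": [[[1,-26,0],[0,0,-0.014],0.1],[[2,-52,0],[0,0,-0.028],0.1],[[4,-78,0],[0,0,-0.042],0.1],[[5,-104,0],[0,0,-0.056],0.1],[[6,-130,0],[0,0,-0.07],0.1]]}}

```text
time_s: 20.6
ee_pos: [529.0, -130.8, 345.9]
ee_rot: [180.0, 0.3, -14.7]
force: [1.1, 1.0, -0.5]
gripper_width: 37.7
```

Remaining: (5,-83), yaw -0.044.

{"op": "jog_arm", "data": {"series": [[[1,-25,0],[0,0,-0.013],0.1],[[3,-50,0],[0,0,-0.026],0.1],[[5,-72,0],[0,-0.004,-0.038],0.1],[[6,-82,0],[0,-0.004,-0.044],0.1],[[6,-82,0],[0,-0.004,-0.044],0.1]]}}

```text
time_s: 21.02
ee_pos: [534.6, -214.8, 345.3]
ee_rot: [180.0, 0.1, -17.3]
force: [0.4, 0.6, -0.8]
gripper_width: 38.1
```

{"op": "jog_arm", "data": {"series": [[[0,0,-20],[0,0,0],0.1],[[0,0,-45],[0,0,0],0.1],[[0,0,-68],[0,0,0],0.1],[[0,0,-83],[0,0,0],0.1],[[0,0,-88],[0,0,0],0.1]]}}

```text
time_s: 21.43
ee_pos: [533.4, -213.2, 254.5]
ee_rot: [-179.9, 0.5, -17.3]
force: [-0.7, 0.5, -1.6]
gripper_width: 38.1
```

```bash
python3 look.py scene 40 130 260 190 3 d2.png
```

```text
21.4333 [ 533.4 -213.2  254.5] [-179.94    0.51  -17.29] 38.1 [-0.7  0.5 -1.6]
```

View pics/d2.png

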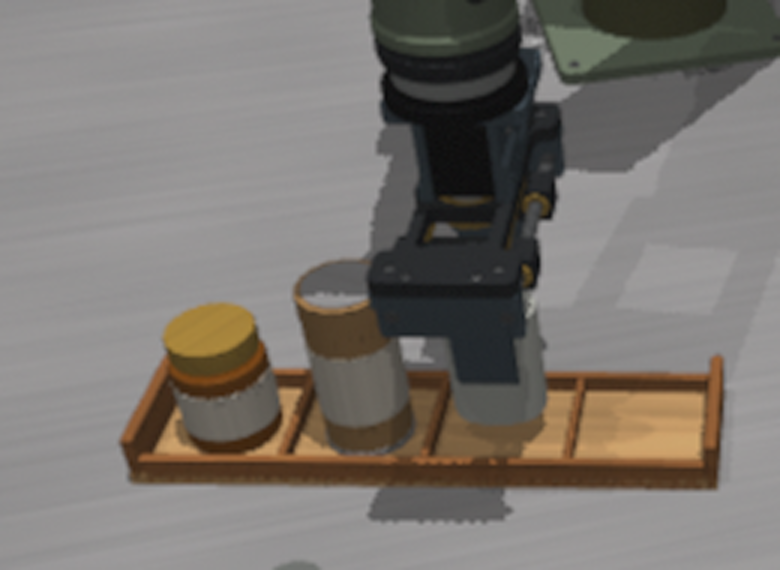

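The bottle is over bay 2 and clear of everything. It needs another 18 mm down, to 236.6.

{"op": "jog_arm", "data": {"series": [[[1,-1,-5],[0,-0.006,0],0.1],[[1,-1,-9],[0,-0.008,0],0.1],[[1,-1,-13],[0,-0.008,0],0.1],[[1,-1,-16],[0,-0.008,0],0.1],[[1,-1,-16],[0,-0.008,0],0.1]]}}

```text
time_s: 21.9
ee_pos: [534.6, -214.3, 238.8]
ee_rot: [-179.8, 0.0, -17.3]
force: [0.8, 0.6, -0.7]
gripper_width: 37.9
```

{"op": "jog_arm", "data": {"series": [[[0,0,-1],[0,0,0],0.1],[[0,0,-1.5],[0,0,0],0.1],[[0,0,-2],[0,0,0],0.1],[[0,0,-2.5],[0,0,0],0.1],[[0,0,-2.5],[0,0,0],0.1]]}}

```text
time_s: 22.32
ee_pos: [534.6, -214.4, 236.6]
ee_rot: [-179.8, 0.0, -17.3]
force: [-1.2, 0.6, 0.4]
gripper_width: 38.4
```

{"op": "jog_arm", "data": {"series": [[[0,0,-0.5],[0,0,0],0.1],[[0,0,-0.5],[0,0,0],0.1],[[0,0,-0.5],[0,0,0],0.1],[[0,0,-0.5],[0,0,0],0.1],[[0,0,-0.5],[0,0,0],0.1]]}}

```text
time_s: 22.73
ee_pos: [534.7, -214.4, 236.6]
ee_rot: [-179.8, -0.0, -17.3]
force: [-2.3, -0.1, 5.9]
gripper_width: 38.5
```

{"op": "jog_arm", "data": {"series": [[[0,0,0],[0,0,0],0.5],[[0,0,0],[0,0,0],0.6],[[0,0,0],[0,0,0],0.8],[[0,0,0],[0,0,0],0.9],[[0,0,0],[0,0,0],0.9]]}}

```text
time_s: 23.15
ee_pos: [534.7, -214.4, 236.3]
ee_rot: [-179.8, 0.0, -17.3]
force: [0.3, 0.5, 0.5]
gripper_width: 68.7
```

{"op": "jog_arm", "data": {"series": [[[0,0,3],[0,0,0],1],[[0,0,15],[0,0,0],1],[[0,0,40],[0,0,0],1],[[0,0,75],[0,0,0],1],[[0,0,110],[0,0,0],1]]}}

```text
time_s: 23.57
ee_pos: [534.4, -214.3, 346.9]
ee_rot: [-179.8, 0.1, -17.3]
force: [-0.2, 0.0, -0.9]
gripper_width: 91.4
```

```bash
python3 look.py scene 40 130 260 190 3 d3.png
```

```text
23.5667 [ 534.4 -214.3  346.9] [-1.798e+02  1.400e-01 -1.729e+01] 91.4 [-0.2  0.  -0.9]
```

View pics/d3.png

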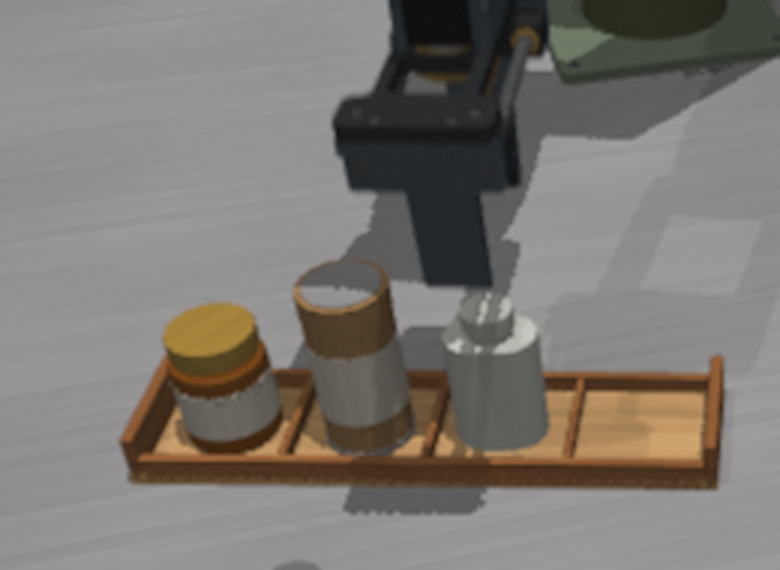

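{"op": "jog_arm", "data": {"series": [[[-1,35,8],[0,0,0.026],1],[[-3,71,16],[0,0,0.053],1],[[-4,107,24],[0,0,0.08],1],[[-5,143,30],[0,0,0.106],1],[[-7,179,30],[0,0,0.133],1]]}}

```text
time_s: 24.03
ee_pos: [529.1, -34.5, 386.7]
ee_rot: [-179.9, -0.9, -9.6]
force: [0.5, 0.4, 0.0]
gripper_width: 91.6
```

{"op": "jog_arm", "data": {"series": [[[-1,35,0],[0,0,0.026],1],[[-3,71,0],[0,0,0.053],1],[[-4,107,0],[0,0,0.08],1],[[-5,143,0],[0,0,0.106],1],[[-7,179,0],[0,0,0.133],1]]}}

```text
time_s: 24.45
ee_pos: [521.7, 146.2, 386.9]
ee_rot: [-179.8, -1.0, -1.9]
force: [0.4, 0.1, 0.1]
gripper_width: 91.1
```

{"op": "jog_arm", "data": {"series": [[[-1,35,0],[0,0,0.026],1],[[-3,71,0],[0,0,0.053],1],[[-4,107,0],[0,0,0.08],1],[[-5,143,0],[0,0,0.106],1],[[-7,179,0],[0,0,0.13],1]]}}

```text
time_s: 24.87
ee_pos: [514.3, 327.0, 386.9]
ee_rot: [-179.8, -1.0, 5.6]
force: [0.7, -0.1, 0.1]
gripper_width: 91.6
```

{"op": "jog_arm", "data": {"series": [[[0,0,0],[0,0.01,0],1],[[0,0,-10],[0,0.017,0],1],[[0,0,-20],[0,0.017,0],1],[[0,0,-30],[0,0.017,0],1],[[0,0,-30],[0,0.017,0],1]]}}

```text
time_s: 25.28
ee_pos: [513.9, 325.2, 353.8]
ee_rot: [-179.9, 0.3, 5.5]
force: [0.0, 0.0, -0.3]
gripper_width: 91.3
```

{"op": "jog_arm", "data": {"series": [[[1,1,-25],[0,0,0],1],[[1,2,-50],[0,0,0],1],[[1,3,-75],[0,0,0],1],[[1,3,-93],[0,0,0],1],[[1,3,-98],[0,0,0],1]]}}

```text
time_s: 25.7
ee_pos: [514.3, 326.4, 252.4]
ee_rot: [179.9, 0.6, 5.4]
force: [0.1, -1.1, 0.7]
gripper_width: 91.5
```

```bash
python3 look.py scene 330 60 200 190 4 e0.png
```

```text
25.7 [514.3 326.4 252.4] [179.9    0.6    5.39] 91.5 [ 0.1 -1.1  0.7]
```

View pics/e0.png

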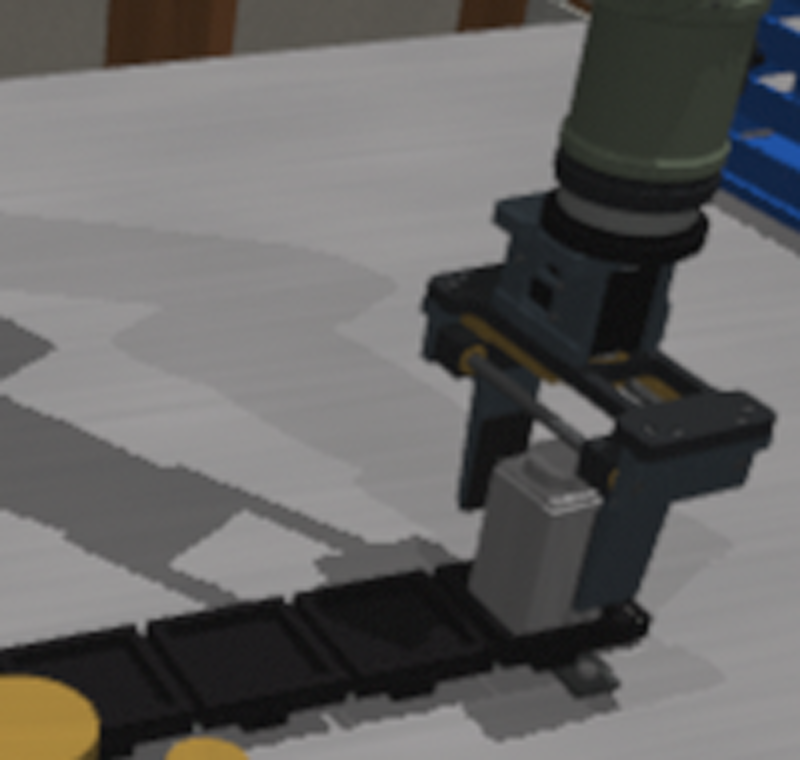

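{"op": "jog_arm", "data": {"series": [[[0,0,0],[0,-0.009,0],0.9],[[0,0,0],[0,-0.009,0],0.7],[[0,0,0],[0,-0.009,0],0.5],[[0,0,0],[0,-0.009,0],0.4],[[0,0,0],[0,-0.009,0],0.3]], "squeeze": 25}}

```text
time_s: 26.17
ee_pos: [514.7, 326.8, 254.1]
ee_rot: [179.9, -0.1, 5.4]
force: [0.3, -0.4, 0.5]
gripper_width: 60.7
```

{"op": "jog_arm", "data": {"series": [[[0,0,0],[0,0,0],0.2],[[0,0,0],[0,0,0],0.2],[[0,0,0],[0,0,0],0.2],[[0,0,0],[0,0,0],0.2],[[0,0,0],[0,0,0],0.2]]}}

```text
time_s: 26.58
ee_pos: [514.6, 327.0, 254.7]
ee_rot: [180.0, -0.1, 5.4]
force: [-2.4, 0.1, 5.3]
gripper_width: 50.0
```

{"op": "jog_arm", "data": {"series": [[[0,0,0],[0,0,0],0.2],[[0,0,0],[0,0,0],0.2],[[0,0,0],[0,0,0],0.2],[[0,0,0],[0,0,0],0.2],[[0,0,0],[0,0,0],0.2]]}}

```text
time_s: 27.0
ee_pos: [514.7, 327.0, 254.7]
ee_rot: [180.0, -0.1, 5.4]
force: [-1.0, -0.3, 2.4]
gripper_width: 49.8
```

{"op": "jog_arm", "data": {"series": [[[0,0,8],[0,0,0],0.2],[[0,0,20],[0,0,0],0.2],[[0,0,40],[0,0,0],0.2],[[0,0,62],[0,0,0],0.2],[[0,0,84],[0,0,0],0.2]]}}

```text
time_s: 27.42
ee_pos: [514.7, 326.8, 339.0]
ee_rot: [179.9, -0.0, 5.4]
force: [1.1, 0.2, -1.3]
gripper_width: 50.3
```

{"op": "jog_arm", "data": {"series": [[[1,-10,8],[0,0,-0.009],0.2],[[3,-30,12],[0,0,-0.026],0.2],[[5,-55,12],[0,0,-0.047],0.2],[[8,-82,12],[0,0,-0.07],0.2],[[11,-110,12],[0,0,-0.095],0.2]]}}

```text
time_s: 27.83
ee_pos: [525.3, 215.2, 350.3]
ee_rot: [179.8, 0.0, -0.1]
force: [1.0, 0.2, -2.3]
gripper_width: 50.0
```

{"op": "jog_arm", "data": {"series": [[[2,-26,0],[0,0,-0.022],0.2],[[5,-52,0],[0,0,-0.044],0.2],[[7,-78,0],[0,0,-0.067],0.2],[[10,-104,0],[0,0,-0.089],0.2],[[13,-130,0],[0,0,-0.112],0.2]]}}

```text
time_s: 28.25
ee_pos: [537.9, 83.1, 349.5]
ee_rot: [179.8, 0.1, -6.6]
force: [-0.0, 0.0, -1.7]
gripper_width: 50.0
```

{"op": "jog_arm", "data": {"series": [[[2,-26,0],[0,0,-0.022],0.2],[[5,-52,0],[0,0,-0.044],0.2],[[7,-78,0],[0,0,-0.067],0.2],[[10,-104,0],[0,0,-0.089],0.2],[[13,-130,0],[0,0,-0.112],0.2]]}}

```text
time_s: 28.67
ee_pos: [550.2, -48.9, 348.7]
ee_rot: [179.7, 0.2, -13.1]
force: [0.7, -0.1, -1.2]
gripper_width: 49.9
```

Remaining: (9,-84.5), yaw -0.071.

{"op": "jog_arm", "data": {"series": [[[3,-25,0],[0,0,-0.022],0.2],[[6,-50,0],[0,0,-0.043],0.2],[[8,-72,0],[0.003,-0.003,-0.061],0.2],[[9,-83,0],[0.004,-0.003,-0.07],0.2],[[9,-83,0],[0.004,-0.003,-0.07],0.2]]}}

```text
time_s: 29.08
ee_pos: [558.9, -134.2, 348.0]
ee_rot: [180.0, 0.2, -17.3]
force: [0.7, 0.1, -1.4]
gripper_width: 50.2
```

{"op": "jog_arm", "data": {"series": [[[0,0,-20],[0,0,0],0.2],[[0,0,-45],[0,0,0],0.2],[[0,0,-68],[0,0,0],0.2],[[0,0,-86],[0,0,0],0.2],[[0,0,-91],[0,0,0],0.2]]}}

```text
time_s: 29.5
ee_pos: [557.5, -132.8, 253.8]
ee_rot: [180.0, 0.6, -17.3]
force: [-0.6, 0.3, -2.1]
gripper_width: 49.7
```

```bash
python3 look.py scene 80 130 260 190 3 e2.png
```

```text
29.5 [ 557.5 -132.8  253.8] [179.96   0.56 -17.25] 49.7 [-0.6  0.3 -2.1]
```

View pics/e2.png

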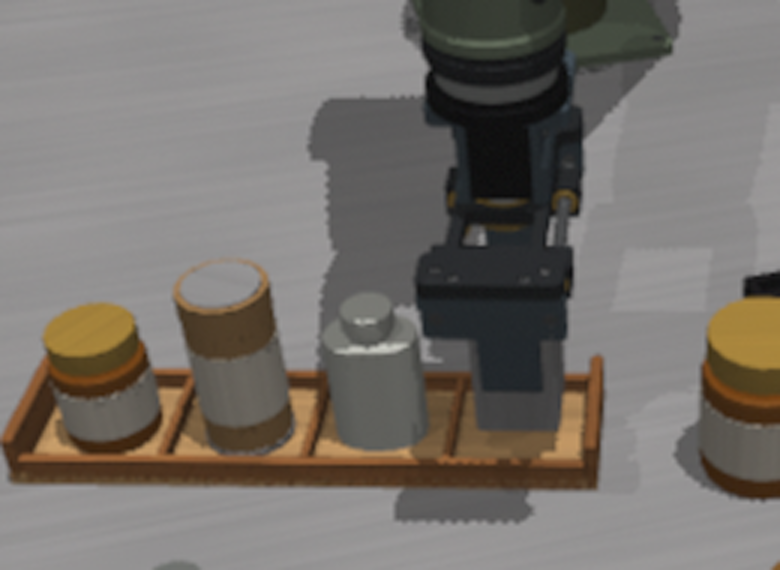

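The tin is over the leftmost bay, with about 17 mm to go.

{"op": "jog_arm", "data": {"series": [[[1,-1,-5],[0,-0.006,0],0.2],[[1,-1,-9],[0,-0.009,0],0.2],[[1,-1,-13],[0,-0.009,0],0.2],[[1,-1,-15],[0,-0.009,0],0.2],[[1,-1,-15],[0,-0.009,0],0.2]]}}

```text
time_s: 29.97
ee_pos: [558.8, -133.9, 239.4]
ee_rot: [-179.9, 0.0, -17.2]
force: [0.5, 0.2, -1.9]
gripper_width: 50.0
```

{"op": "jog_arm", "data": {"series": [[[0,0,-1],[0,0,0],0.2],[[0,0,-1.5],[0,0,0],0.2],[[0,0,-2],[0,0,0],0.2],[[0,0,-2.5],[0,0,0],0.2],[[0,0,-2.5],[0,0,0],0.2]]}}

```text
time_s: 30.38
ee_pos: [558.8, -133.9, 236.9]
ee_rot: [-179.9, 0.0, -17.3]
force: [0.1, -0.2, -2.4]
gripper_width: 50.1
```

{"op": "jog_arm", "data": {"series": [[[0,0,-0.5],[0,0,0],0.2],[[0,0,-0.8],[0,0,0],0.2],[[0,0,-0.8],[0,0,0],0.2],[[0,0,-0.8],[0,0,0],0.2],[[0,0,-0.8],[0,0,0],0.2]]}}

```text
time_s: 30.8
ee_pos: [558.8, -133.9, 236.7]
ee_rot: [-179.9, -0.0, -17.3]
force: [-1.7, 0.8, 5.6]
gripper_width: 49.8
```

Contact felt (+5.6 N). Releasing now.

{"op": "jog_arm", "data": {"series": [[[0,0,0],[0,0,0],0.6],[[0,0,0],[0,0,0],0.7],[[0,0,0],[0,0,0],0.8],[[0,0,0],[0,0,0],0.9],[[0,0,0],[0,0,0],0.9]]}}

```text
time_s: 31.22
ee_pos: [558.8, -133.9, 236.5]
ee_rot: [-179.9, -0.0, -17.3]
force: [-0.3, -0.3, 0.3]
gripper_width: 78.4
```

{"op": "jog_arm", "data": {"series": [[[0,0,3],[0,0,0],1],[[0,0,15],[0,0,0],1],[[0,0,40],[0,0,0],1],[[0,0,75],[0,0,0],1],[[0,0,110],[0,0,0],1]]}}

```text
time_s: 31.63
ee_pos: [558.5, -133.9, 347.2]
ee_rot: [-179.9, 0.1, -17.3]
force: [0.5, 0.0, 0.2]
gripper_width: 90.8
```

{"op": "jog_arm", "data": {"series": [[[-10,20,25],[0,0,0],1],[[-20,50,50],[0,0,0],1],[[-35,85,60],[0,0,0],1],[[-55,120,60],[0,0,0],1],[[-75,155,60],[0,0,0],1]]}}

```text
time_s: 32.05
ee_pos: [482.7, 22.3, 408.4]
ee_rot: [-179.8, -0.0, -17.3]
force: [0.0, 1.5, -0.4]
gripper_width: 91.0
```

{"op": "jog_arm", "data": {"series": [[[-10,25,0],[0,0,0],1],[[-20,45,0],[0,0,0],1],[[-30,60,0],[0,0,0],1],[[-30,60,0],[0,0,0],1],[[-30,60,0],[0,0,0],1]]}}

```text
time_s: 32.47
ee_pos: [452.4, 82.7, 408.7]
ee_rot: [-179.8, -0.1, -17.2]
force: [0.9, -0.2, 0.1]
gripper_width: 91.5
```

```bash
python3 look.py scene 60 200 250 120 3 f1.png;python3 look.py top 324 180 195 130 4 f2.png
```

```text
32.4667 [452.4  82.7 408.7] [-1.7983e+02 -9.0000e-02 -1.7200e+01] 91.5 [ 0.9 -0.2  0.1]
32.5167 [452.9  82.1 408.6] [-1.7983e+02 -9.0000e-02 -1.7270e+01] 91.2 [ 0.8 -0.4 -0.7]
```

View pics/f1.png

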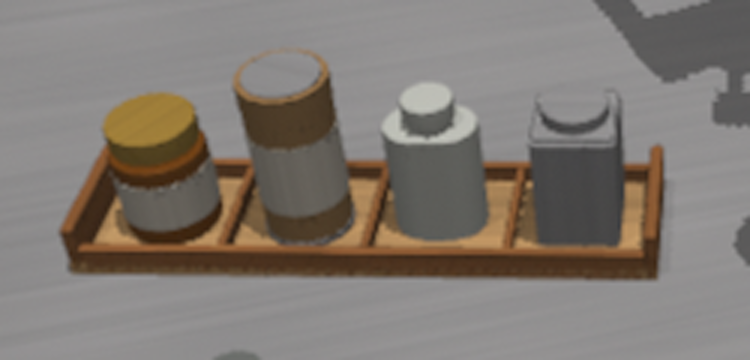

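View pics/f2.png

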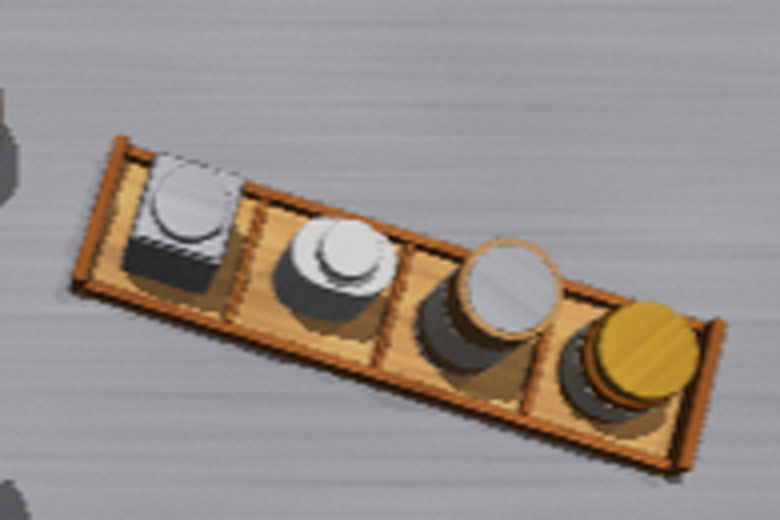

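Both views show the four containers upright, each inside its own bay. In the top crop, left to right: tin (180,220), bottle (335,265), tube (490,310), jar (630,360). That is the jig order, and the gripper is well clear.

```bash
python3 -c "
from workcell import env
print(env.job_done())"
```

```text
the job is handed in; nothing more can be done
None
```

I moved all four containers from the jig to the display rack and handed the job in at about 32.5 s of robot time. I took the order off the jig from right to left: jar, tube, bottle, tin. That way nothing was carried over a standing container.

- **Order and placing:** the last pictures from both cameras show tin, bottle, tube, jar from left to right, as in the jig. Each stands upright in its own bay, and the gripper is open and well clear. The large and small look-alike jars were left alone.
- **Forces and grip:** the readings at the end of each move stayed below about 6 N. Each container touched down at the height expected for the bay floor, and the grip widths matched the given sizes (56, 52, 38 and 50 mm).
- **Camera disagreement:** at first the two cameras disagreed by up to about 12 mm on where the tin stood, which looked like lens distortion. I fitted a distortion term and small camera shifts, and nearly all points then agreed to within 1–2 pixels. One jig-corner pick in the scene view stayed about 4 pixels off, and this did not affect any grasp or placing.

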